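# Clear the sampling desk: cups, reagents and used tube holder to their trays

## Task

Sort the things left on the desk: the two sample cups go into the yellow tray, the two reagent bottles into the blue tray, one to a bay, and the used white tube holder goes into the steel kidney dish. Keep the cups and bottles upright and set them down gently without dropping them, flat on the bay floor, and leave the beaker and the timer where they are.

Things in the scene. Friction and masses are not known exactly. Their poses are not given: they have to be found in the camera images.
- cup_yellow: Sample cup with a yellow screw lid and clear body, 50 mm high, lid 41 mm wide (top 10 mm), body about 38 mm wide below it narrowing a little downwards; closed, about 40 g. Stands upright. Origin: centre of the underside; z up.
- cup_red: Sample cup with a red screw lid and clear body, 50 mm high, lid 41 mm wide (top 10 mm), body about 38 mm wide below it narrowing a little downwards; closed, about 40 g. Stands upright. Origin: centre of the underside; z up.
- bottle_blue: Reagent bottle, white with a blue cap, 83 mm high; round body 40 mm wide up to about 60 mm height, then a shoulder; cap 24 mm wide above 66 mm; closed, about 75 g. Stands upright. Origin: centre of the underside; z up.
- bottle_amber: Reagent bottle, brown amber with a black cap, 83 mm high; round body 40 mm wide up to about 60 mm height, then a shoulder; cap 24 mm wide above 66 mm; closed, about 75 g. Stands upright. Origin: centre of the underside; z up.
- holder: Used blood-tube holder: small white plastic sleeve lying on its side, 52 mm long along its x axis, body about 20 mm wide (y) and 22 mm high, with a round flange 25 mm wide and high in the last 4 mm at its -x end; about 20 g. Origin: centre of the underside; z up.
- cup_tray: Yellow plastic tray fixed to the desk, 75 x 145 mm, walls 20 mm high and 5 mm thick, with two square bays side by side along its y axis, each 65 mm along x by 65 mm along y, split by one 5 mm divider 20 mm high along x in the middle. Bay centres are at y = -35 mm and y = +35 mm, x = 0; the bay floor is 5 mm above the desk. A 6 mm lip sticks out at each y end. Origin: centre of the underside; z up.
- bottle_tray: Blue plastic tray fixed to the desk, 75 x 145 mm, walls 20 mm high and 5 mm thick, with two square bays side by side along its y axis, each 65 mm along x by 65 mm along y, split by one 5 mm divider 20 mm high along x in the middle. Bay centres are at y = -35 mm and y = +35 mm, x = 0; the bay floor is 5 mm above the desk. A 6 mm lip sticks out at each y end. Origin: centre of the underside; z up.
- dish: Kidney-shaped steel dish fixed to the desk, 256 mm long along its y axis, 121 mm wide along x, rim 42 mm high, flat floor about 7 mm above the desk. Half way along (y from -40 to 40 mm) the open floor between the sloping walls reaches from x = -45 to x = +29 mm. Origin: centre of the underside; z up.
- beaker: Bystander: empty plastic beaker, 58 mm wide at the rim, 69 mm high, standing loose. Origin: centre of the underside. Leave it where it is.
- timer: Bystander: small white timer with a dark display, 58 x 64 x 19 mm, lying loose. Origin: centre of the underside. Leave it where it is.

How it is judged:
At the end, for the whole second after the job is handed in: Both cups stand in bays of the yellow tray and both bottles in bays of the blue tray, each on the bay floor (within 5 mm of its height) and upright within 7 degrees; the tube holder lies inside the kidney dish below its rim; all at rest (x of cup_yellow in the frame of cup_tray between -0.015 and 0.015 m and y of cup_yellow in the frame of cup_tray between -0.05 and 0.05 m and z of cup_yellow in the frame of cup_tray between 0 and 0.01 m and linear speed of each of cup_yellow, cup_red, bottle_blue, bottle_amber, holder below 0.02 m/s and angle between each of cup_yellow, cup_red, bottle_blue, bottle_amber's own z axis and vertical below 0.12 rad and x of cup_red in the frame of cup_tray between -0.015 and 0.015 m and y of cup_red in the frame of cup_tray between -0.05 and 0.05 m and z of cup_red in the frame of cup_tray between 0 and 0.01 m and x of bottle_blue in the frame of bottle_tray between -0.015 and 0.015 m and y of bottle_blue in the frame of bottle_tray between -0.05 and 0.05 m and z of bottle_blue in the frame of bottle_tray between 0 and 0.01 m and x of bottle_amber in the frame of bottle_tray between -0.015 and 0.015 m and y of bottle_amber in the frame of bottle_tray between -0.05 and 0.05 m and z of bottle_amber in the frame of bottle_tray between 0 and 0.01 m and x of holder in the frame of dish between -0.065 and 0.06 m and y of holder in the frame of dish between -0.12 and 0.12 m and z of holder in the frame of dish between 0 and 0.035 m); the robot touches nothing.
It fails at once if the beaker is pushed more than 20 mm from where it stood (distance of beaker from where it was at the start of the episode above 0.02 m).
It fails at once if the timer is pushed more than 20 mm from where it stood (distance of timer from where it was at the start of the episode above 0.02 m).
It fails at once if a sample cup or reagent bottle is tipped by more than 35 degrees (angle between any of cup_yellow, cup_red, bottle_blue, bottle_amber's own z axis and vertical above 0.61 rad).
It fails at once if a sample cup or reagent bottle is dropped (falls faster than 0.7 m/s with no finger on it) ((linear speed of cup_yellow above 0.7 m/s and contact force between the fingers and cup_yellow below 0.01 N) or (linear speed of cup_red above 0.7 m/s and contact force between the fingers and cup_red below 0.01 N) or (linear speed of bottle_blue above 0.7 m/s and contact force between the fingers and bottle_blue below 0.01 N) or (linear speed of bottle_amber above 0.7 m/s and contact force between the fingers and bottle_amber below 0.01 N)).
It also fails if it takes over 144 s, if anything falls off the work surface, if the arm or the gripper's body presses on something with over 40 N, if the wrist force passes 120 N, or if a joint passes its speed limit or range.

## Robot

A 7-joint arm with a two-finger parallel gripper is mounted at the origin on the work surface; the furniture and walls round the work are solid. World frame = base frame: x ahead of the robot, y to its left, z up, the work surface at z = 0. Lengths are in m, angles in rad, forces in N, time in s.
With the tool pointing down it reaches from about 0.35 to 0.9 m from the base axis. Payload 8.1 kg.
Tool frame: the origin (TCP) lies midway between the tips of the shut fingers; the grasp point (between the pads) lies 19 mm behind it; z points along the fingers, y is the line along which they close (so a half turn about z gives the same grasp; the last joint's range is limited). The gripper opens to 92 mm and grips with 3 to 60 N. Pads are 19 mm wide; open, the fingers measure 130 mm over their backs; the gripper's body (75 mm by 190 mm) begins 47 mm behind the grasp point.
Start: joints at [1.113, 0.434, 0.025, 1.573, -0.012, 1.134, -0.075], TCP at [0.217, -0.586, 0.227] pointing down, gripper open.
Joint ranges: [-2.62, 2.62], [-0.44, 2.09], [-1.27, 1.32], [0.08, 2.57], [-1.32, 4.46], [0.12, 2], [-2.74, 2.74]. Speed limits (rad/s): [2.22, 2.22, 3.01, 3.01, 3.14, 3.14, 3.14].

## Interface

Orientations are given as a rotation vector (axis times angle).
In Python, from cell import arm gives the robot as it stands.
- The arm moves only by the tool carry_out, never from a script. Its arguments are lists of equal length, an entry for each row: "claw": the finger opening in cm, from 0 to 9.18; "delta_pos": the shift along the tool's x, y, z in cm, a list of three; "angular": the turn, a rotation vector about the tool's x, y, z in rad, a list of three. In form: {"claw": [claw, ...], "delta_pos": [[dx, dy, dz], ...], "angular": [[ax, ay, az], ...]}. A call has 1 to 20 rows; each row shifts and turns the commanded pose from where the row before left it, along the tool's axes as they then stand; what a row does not reach is not made up. A row lasts 1/10 s, in which the tool goes at most 50 mm and 8.59 degrees, less where a joint would pass 70% of its speed; a pose out of reach is approached as far as the arm can. A call with a gripper value outside its range is refused whole. The fingers move at their own pace and stop on an object; "force" is the grip in N (left out, the last holds). Time passes only in rows, so rows that do not move let the fingers close. It gives the time, the measured TCP pose, the force, the opening and the grip force at its end, in the units of the state.
- arm.observe(): the state, without advancing time (a new reading comes with each control period).
- arm.get_image(name): name is "scene" or "side" or "wrist"; returns a dict with "frame" (400x640x3 uint8, red, green, blue), "mtx" (3x3 intrinsics, pixels), "dist" ([k1, k2, p1, p2, k3] as OpenCV has them; the pictures are not rectified), "T" (4x4, takes a point from camera to world coordinates). Camera axes: x right, y down, z forward; pixel columns grow to the right and rows downward; lengths in m; the calibration is good to about 2 mm. A picture is of the moment at which its call begins. There is no depth.
- arm.sign_off(): hands the job in; it is judged then, once.
Trained networks look in a picture, given as the dict that the camera call returned (one of the last four; its "shot" number tells which), for a name from the list of things; names that differ only in an ending like _2 or _b are one class to them, and where a whole thing is asked for, a point or a joint stands for the part that bears it (a point fixed in the world has none). Each returns a list of dicts, best first, with "conf" (0 to 1); they miss things now and then, are a little off and sometimes report something else, mostly with a low value. They report only what shows in the picture. A call takes as long as a camera call.
- arm.look_for(label, picture): "centre" ([column, row] as shares, 0 to 1, of the picture: columns of its width, rows of its height, amid what is visible of it).
- arm.trace(label, picture): "region" (400x640 bool, what is visible of it) and "centre" ([column, row] as shares, 0 to 1, of the picture: columns of its width, rows of its height, amid what is visible of it).
- arm.place_of(label, picture): "centre" ([column, row] as shares, 0 to 1, of the picture: columns of its width, rows of its height: a listed point, or the origin of a listed thing).
The state is a dict: "clock": time; "joints": joint angles; "dq": joint speeds; "joint_efforts": joint torques, N m; "position": TCP position; "ee_rot": TCP orientation; "force": force on the tool from outside, world axes, zero at the start; "ft_torque": the same for the moment, N m; "width": opening from 0.0 (shut) to 1.0 (fully open); "gripper_force": force on a finger pad.
Only numpy, scipy, OpenCV 4.12 (cv2) and the standard library are available. Lean on these libraries where they do the work, as an engineer would, in place of code of your own. Each camera call takes 0.05 s, during which the arm holds its last target. There are 200 camera calls.

## Working session

There is one attempt and no reset: what is moved stays moved. The work goes in short steps, Python scripts to look and compute and a tool call to move; the robot and the scene stay as the last step left them, time stands still between calls to the robot, and variables do not carry over. Pictures are saved under pics/ and viewed, at most 14 in all, crops included, and the job is handed in when it is done.

Besides the shell and the picture viewer there is one more tool, called after "Emit:" as name(argument=value, ...) on one line, values as JSON. carry_out: Moves the arm, as the interface text tells. Its arguments: {"type":"object","properties":{"claw":{"type":"array","items":{"type":"number"}},"delta_pos":{"type":"array","items":{"type":"array","items":{"type":"number"}}},"angular":{"type":"array","items":{"type":"array","items":{"type":"number"}}},"force":{"type":"number"}},"required":["claw","delta_pos","angular"]}

```bash
mkdir -p pics; cat > h.py <<'E'
from cell import arm
import numpy as np, cv2
from scipy.spatial.transform import Rotation as R
def ray(p,uv):
    q=cv2.undistortPoints(np.array([[uv]],float),np.array(p["mtx"]),np.array(p["dist"]))[0,0]
    T=np.array(p["T"]); return T[:3,3],T[:3,:3]@np.array([q[0],q[1],1])
def onz(p,uv,z):
    o,d=ray(p,uv); return o+d*(z-o[2])/d[2]
def px(c): return [c[0]*640,c[1]*400]
def save(p,n): cv2.imwrite(f"pics/{n}.png",p["frame"][:,:,::-1])
NAMES=["cup_yellow","cup_red","bottle_blue","bottle_amber","holder","cup_tray","bottle_tray","dish","beaker","timer"]
E
python3 - <<'E'
from h import *
np.set_printoptions(precision=3,suppress=True)
s=arm.observe();print(s)
for c in ["scene","side"]:
    p=arm.get_image(c);save(p,c+"0");print(c,np.array(p["T"])[:3])
    for n in NAMES:
        r=arm.place_of(n,p)[:2]
        print(n,[(round(x["conf"],2),np.round(px(x["centre"])),onz(p,px(x["centre"]),0)[:2]) for x in r])
E
```

```text
{'clock': 0.0, 'joints': array([ 1.113,  0.435,  0.025,  1.574, -0.012,  1.134, -0.075]), 'dq': array([ 0.   , -0.001,  0.001,  0.002,  0.   ,  0.001,  0.001]), 'joint_efforts': array([ -0.001, -66.786,   0.985, -31.447,  -0.06 ,   0.043,   0.   ]), 'position': array([ 0.217, -0.586,  0.226]), 'ee_rot': array([-3.091, -0.554,  0.001]), 'force': array([ 0.043, -0.527,  0.235]), 'ft_torque': array([-0.017,  0.024,  0.027]), 'gripper_force': 0.0, 'width': 1.000087365103299}
scene [[-0.589 -0.56   0.583 -0.172]
 [-0.808  0.412 -0.421  0.597]
 [-0.004 -0.719 -0.695  0.869]]
cup_yellow []
cup_red [(0.51, array([263., 186.]), array([0.712, 0.156]))]
bottle_blue [(0.75, array([253., 217.]), array([0.622, 0.246]))]
bottle_amber [(0.85, array([348., 159.]), array([ 0.666, -0.129])), (0.3, array([219., 221.]), array([0.665, 0.327]))]
holder [(0.6, array([371., 151.]), array([ 0.655, -0.212]))]
cup_tray [(0.6, array([380., 183.]), array([ 0.521, -0.13 ])), (0.46, array([283., 296.]), array([0.355, 0.318]))]
bottle_tray [(0.69, array([318., 177.]), array([0.652, 0.002]))]
dish [(0.85, array([216.
[... 485 characters left out ...]
5])), (0.18, array([369., 291.]), array([0.338, 0.317]))]
bottle_amber [(0.68, array([247., 241.]), array([0.629, 0.247])), (0.59, array([277., 148.]), array([ 0.676, -0.13 ]))]
holder [(0.62, array([249., 242.]), array([0.626, 0.246])), (0.52, array([287., 130.]), array([ 0.676, -0.24 ]))]
cup_tray [(0.91, array([328., 159.]), array([ 0.513, -0.112])), (0.34, array([279., 321.]), array([0.499, 0.423]))]
bottle_tray [(0.66, array([280., 180.]), array([0.621, 0.017])), (0.24, array([367., 293.]), array([0.342, 0.321]))]
dish [(0.85, array([280., 324.]), array([0.495, 0.428]))]
beaker [(0.6, array([367., 292.]), array([0.343, 0.319]))]
timer [(0.66, array([216., 269.]), array([0.665, 0.338]))]
```

View pics/scene0.png

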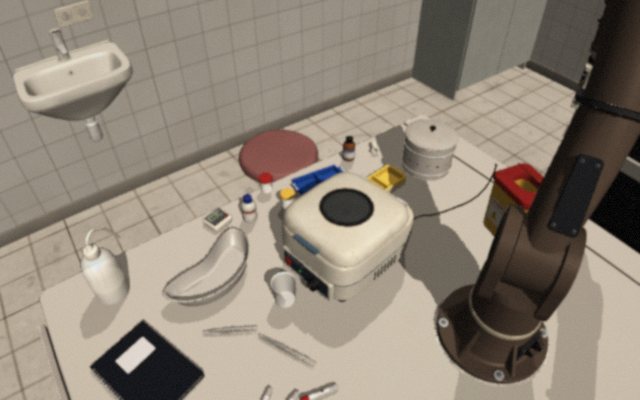

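View pics/side0.png

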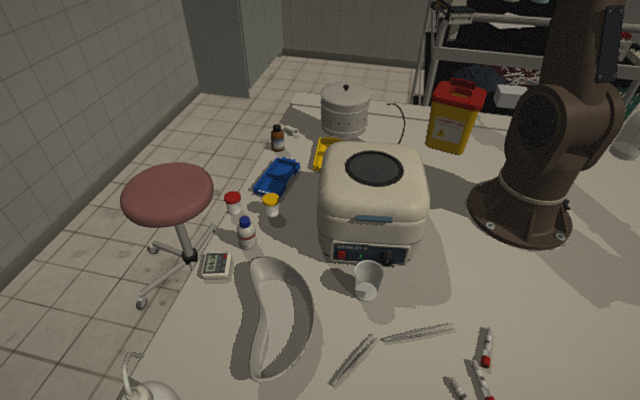

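The desk shows a centrifuge in the middle, with the trays, bottles, cups and holder behind it. The pot is at scene (430,150). In the side view the cups are at (233,203) and (271,205), the blue bottle at (247,233), the amber bottle at (278,138), the holder at (290,130) and the timer at (216,265). I'll measure the obstacles next and plan an overview pose.

```bash
cat >> h.py <<'E'
def plan(xyz,yaw=None):
    """tool-frame shift (cm) to world xyz; optional world direction angle of tool y; final pose pointing down"""
    s=arm.observe(); r=R.from_rotvec(s["ee_rot"]); M=r.as_matrix()
    d=M.T@(np.array(xyz)-s["position"])*100
    print("d_tool cm",np.round(d,2),"tcp",np.round(s["position"],4),"toolx",np.round(M[:,0],3),"tooly",np.round(M[:,1],3),"z",np.round(M[:,2],3))
    if yaw is not None:
        y=np.array([np.cos(yaw),np.sin(yaw),0]);
        for sg in (1,-1):
            Y=y*sg; Z=np.array([0,0,-1.]); X=np.cross(Y,Z)
            print(" rot tool",np.round((r.inv()*R.from_matrix(np.c_[X,Y,Z])).as_rotvec(),3))
E
python3 - <<'E'
from h import *
np.set_printoptions(precision=3,suppress=True)
p=arm.get_image("side")
for n,uv,z in [("cent front L bottom",(322,238),0),("front R bottom",(413,262),0),("top lid far L",(330,150),.2),("top far R",(412,150),.2),("R near top",(425,215),.15),("L near top",(320,210),.15),("pot bottomL",(323,130),0),("pot bottomR",(366,130),0),("knob",(346,88),.13),("bin",(430,150),0),("bin",(465,152),0)]:
    print(n,onz(p,uv,z))
q=arm.get_image("scene")
for n,uv,z in [("cent",(288,262),0),("near corner",(340,300),0),("right",(408,255),0),("pot bottomL",(404,165),0),("potR",(450,172),0),("knob",(432,128),.13)]:
    print(n,onz(q,uv,z))
# knob & lid heights by triangulation
def tri(a,b):
    o1,d1=ray(p,a);o2,d2=ray(q,b);A=np.c_[d1,-d2];t=np.linalg.lstsq(A,o2-o1,rcond=None)[0];return (o1+d1*t[0]+o2+d2*t[1])/2,np.linalg.norm(o1+d1*t[0]-o2-d2*t[1])
print(tri((346,88),(432,128)),tri((374,167),(347,208)))
plan((0.55,0.0,0.45))
w=arm.get_image("wrist");print(w["T"])
E
```

```text
cent front L bottom [0.464 0.197 0.   ]
front R bottom [0.253 0.22  0.   ]
top lid far L [0.465 0.126 0.2  ]
top far R [0.296 0.084 0.2  ]
R near top [0.257 0.225 0.15 ]
L near top [0.457 0.259 0.15 ]
pot bottomL [ 0.562 -0.266  0.   ]
pot bottomR [ 0.425 -0.3    0.   ]
knob [ 0.502 -0.317  0.13 ]
bin [ 0.218 -0.233  0.   ]
bin [ 0.113 -0.248  0.   ]
cent [0.433 0.253 0.   ]
near corner [0.268 0.218 0.   ]
right [ 0.271 -0.004  0.   ]
pot bottomL [ 0.539 -0.249  0.   ]
potR [ 0.43  -0.342  0.   ]
knob [ 0.509 -0.314  0.13 ]
(array([ 0.5  , -0.302,  0.138]), np.float64(0.0019599652034391255)) (array([0.368, 0.125, 0.169]), np.float64(0.004825196923744862))
d_tool cm [ 51.57 -43.4  -22.33] tcp [ 0.217 -0.586  0.227] toolx [ 0.938  0.347 -0.   ] tooly [ 0.347 -0.938 -0.   ] z [-0. -0. -1.]
[[ 0.349 -0.893 -0.284  0.294]
 [-0.937 -0.332 -0.106 -0.557]
 [ 0.     0.303 -0.953  0.385]
 [ 0.     0.     0.     1.   ]]
```

Emit:
carry_out(claw=[9.1, 9.1, 9.1, 9.1, 9.1, 9.1, 9.1, 9.1, 9.1, 9.1, 9.1, 9.1, 9.1, 9.1, 9.1, 9.1, 9.1, 9.1, 9.1, 9.1], delta_pos=[[0, 0, -4.5], [0, 0, -4.5], [0, 0, -4.5], [1, 0, -4.5], [2, -2, -4], [3.8, -2.6, 0], [3.8, -2.6, 0], [3.8, -2.6, 0], [3.8, -2.6, 0], [3.8, -2.6, 0], [3.8, -2.6, 0], [3.8, -2.6, 0], [3.8, -2.6, 0], [3.8, -2.6, 0], [3.8, -2.6, 0], [3.8, -2.6, 0], [3.8, -2.6, 0], [3.8, -2.6, 0], [3.8, -2.6, 0], [3.8, -2.6, 0]], angular=[[0, 0, 0], [0, 0, 0], [0, 0, 0], [0, 0, 0], [0, 0, 0], [0, 0, 0], [0, 0, 0], [0, 0, 0], [0, 0, 0], [0, 0, 0], [0, 0, 0], [0, 0, 0], [0, 0, 0], [0, 0, 0], [0, 0, 0], [0, 0, 0], [0, 0, 0], [0, 0, 0], [0, 0, 0], [0, 0, 0]])

```text
clock: 3.25
position: [0.6382, 0.0082, 0.4468]
ee_rot: [3.092, 0.553, 0.0]
force: [1.3, -0.4, 1.4]
width: 0.989
gripper_force: 0.0
```

```bash
python3 - <<'E'
from h import *
np.set_printoptions(precision=3,suppress=True)
print(arm.observe()["clock"],arm.observe()["joints"])
plan((0.64,0.02,0.45))
p=arm.get_image("wrist");save(p,"w1")
for n in NAMES:
    r=arm.place_of(n,p)[:2]
    print(n,[(round(x["conf"],2),np.round(px(x["centre"])),onz(p,px(x["centre"]),0)[:2]) for x in r])
E
```

```text
3.25 [ 0.1    0.408 -0.332  1.099  0.131  1.654 -1.413]
d_tool cm [ 0.58 -1.04 -0.32] tcp [0.638 0.008 0.447] toolx [0.938 0.347 0.   ] tooly [ 0.347 -0.938  0.   ] z [ 0. -0. -1.]
cup_yellow [(0.88, array([248., 142.]), array([0.601, 0.147]))]
cup_red []
bottle_blue [(0.61, array([201., 110.]), array([0.627, 0.25 ]))]
bottle_amber [(0.59, array([390., 156.]), array([ 0.672, -0.128])), (0.27, array([143., 226.]), array([0.347, 0.312]))]
holder [(0.5, array([434., 179.]), array([ 0.661, -0.233]))]
cup_tray [(0.58, array([357., 225.]), array([ 0.511, -0.124]))]
bottle_tray [(0.87, array([317., 152.]), array([0.63 , 0.012]))]
dish [(0.86, array([100., 148.]), array([0.484, 0.426])), (0.57, array([435., 178.]), array([ 0.664, -0.235]))]
beaker [(0.97, array([138., 224.]), array([0.347, 0.322]))]
timer [(0.69, array([201., 107.]), array([0.633, 0.25 ])), (0.57, array([164.,  80.]), array([0.657, 0.329]))]
```

View pics/w1.png

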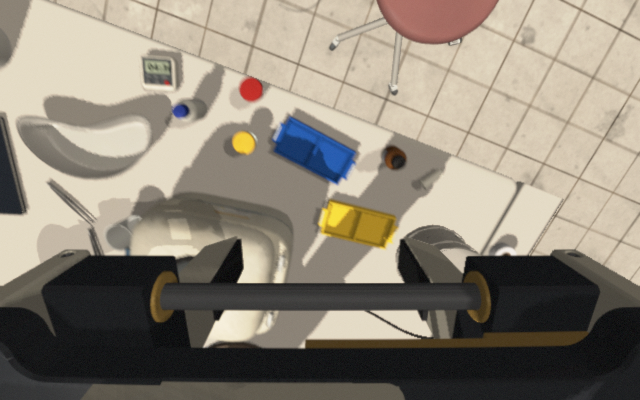

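The wrist view shows the yellow lid at (243,142), the red lid at (251,90), the blue bottle at (185,110), the amber bottle at (395,158) and the holder at (430,178). The blue tray is at (315,150) and the yellow tray at (358,223). Next I'll get metric fits from the masks.

```bash
cat >> h.py <<'E'
def mask_world(p,m,z):
    cs,_=cv2.findContours(m.astype(np.uint8),cv2.RETR_EXTERNAL,cv2.CHAIN_APPROX_NONE)
    c=max(cs,key=cv2.contourArea)[:,0,:].astype(float)
    return np.array([onz(p,u,z)[:2] for u in c])
def rect(p,n,z):
    for t in arm.trace(n,p)[:1]:
        w=mask_world(p,t["region"],z)*1000
        (c,s,a)=cv2.minAreaRect(w.astype(np.float32)); print(n,round(t["conf"],2),"c",np.round(c,1),"size",np.round(s,1),"ang",round(a,1))
E
python3 - <<'E'
from h import *
np.set_printoptions(precision=3,suppress=True)
for cam in ("wrist","side"):
    p=arm.get_image(cam); print(cam)
    for n,z in [("cup_tray",.02),("bottle_tray",.02),("dish",.042),("holder",.011),("cup_yellow",.05),("cup_red",.05),("bottle_blue",.083),("bottle_amber",.083),("timer",.019),("beaker",.069)]: rect(p,n,z)
    # lids / caps by colour
    hsv=cv2.cvtColor(p["frame"],cv2.COLOR_RGB2HSV)
    for n,lo,hi,z in [("cup_yellow",(18,120,120),(35,255,255),.05),("cup_red",(170,130,80),(180,255,255),.05),("cup_red",(0,130,80),(6,255,255),.05),("bottle_blue",(105,120,40),(130,255,255),.083)]:
        t=arm.trace(n,p)
        if t:
            m=t[0]["region"]&(cv2.inRange(hsv,lo,hi)>0)
            if m.sum()>15:
                w=mask_world(p,m,z)*1000;print(" lid",n,m.sum(),np.round((w.min(0)+w.max(0))/2,1),np.round(np.ptp(w,axis=0),1))
E
```

```text
wrist
cup_tray 0.79 c [ 518.8 -124. ] size [ 82.1 165.6] ang 4.6
bottle_tray 0.97 c [629.9  16. ] size [164.7  77.5] ang 81.7
dish 0.64 c [492.1 419. ] size [119.2 253.2] ang 20.2
holder 0.62 c [ 660.9 -223.2] size [23.5 50.3] ang 63.1
cup_yellow 0.96 c [606.2 141.5] size [36.1 43. ] ang 20.1
cup_red 0.63 c [695.7 156. ] size [41.8 41.2] ang 62.3
bottle_blue 0.82 c [630.8 236.9] size [36.9 57.8] ang 19.9
bottle_amber 0.71 c [ 677.1 -115. ] size [44.9 35.8] ang 67.7
timer 0.88 c [665.6 328. ] size [57.6 68.2] ang 14.9
beaker 0.83 c [362.8 320.3] size [53.3 92.7] ang 83.0
 lid cup_yellow 373 [605.  142.4] [39.2 39.6]
 lid cup_red 444 [696.7 156.9] [39.2 39.7]
 lid bottle_blue 167 [625.  250.1] [22.4 25.2]
side
cup_tray 0.6 c [ 537.1 -119.1] size [183.1  65.7] ang 78.9
bottle_tray 0.78 c [624.9  19.1] size [174.2  84.8] ang 83.5
dish 0.86 c [492.  419.4] size [119.8 255.3] ang 20.1
holder 0.5 c [ 657.4 -228.2] size [30.8 61. ] ang 56.9
cup_yellow 0.68 c [596.6 164.8] size [36.1 80.6] ang 17.4
cup_red 0.54 c [686.3 179.1] size [38.3 85.1] ang 24.7
bottle_blue 0.97 c [605.7 289.5] size [36.8 96.6] ang 24.5
bottle_amber 0.86 c [650.4 -68.8] size [ 35.7 138.2] ang 18.2
timer 0.9 c [661.1 338.1] size [59.4 73.7] ang 13.4
beaker 0.87 c [341.4 339.1] size [55.6 94. ] ang 8.7
 lid cup_yellow 146 [604.2 148.3] [35.1 44.2]
 lid cup_red 154 [694.5 161.7] [41.2 41.7]
 lid bottle_blue 89 [619.4 262.4] [24.  31.2]
```

Emit:
carry_out(claw=[7, 7, 7, 7, 7, 7, 7, 7, 7, 7, 7, 7, 7, 7, 7, 7, 7], delta_pos=[[0, 0, 2.2], [0, 0, 2.2], [0, 0, 2.2], [0, 0, 2.2], [0, 0, 2.2], [0, 0, 2.2], [0, 0, 2.2], [0, 0, 2.2], [0, 0, 2.2], [0, 0, 0], [4, -0.3, 0], [4, -0.2, 0], [4, -0.2, 0], [4, -0.2, 0], [4, -0.2, 0], [4.1, -0.2, 0], [0, 0, 0]], angular=[[0, 0, -0.135], [0, 0, -0.135], [0, 0, -0.135], [0, 0, -0.135], [0, 0, -0.135], [0, 0, -0.135], [0, 0, -0.135], [0, 0, -0.135], [0, 0, -0.136], [0, 0, 0], [0, 0, 0], [0, 0, 0], [0, 0, 0], [0, 0, 0], [0, 0, 0], [0, 0, 0], [0, 0, 0]], force=15)

```text
clock: 7.0
position: [0.622, 0.2561, 0.2504]
ee_rot: [-2.214, -2.224, -0.006]
force: [-0.5, 0.2, 0.3]
width: 0.762
gripper_force: 0.0
```

```bash
python3 - <<'E'
from h import *
np.set_printoptions(precision=3,suppress=True)
print(arm.observe()["clock"],arm.observe()["joints"])
plan((0.625,0.249,0.03),0)
p=arm.get_image("wrist");save(p,"w2")
for n in NAMES:
    r=arm.place_of(n,p)[:2]
    print(n,[(round(x["conf"],2),np.round(px(x["centre"])),onz(p,px(x["centre"]),0)[:2]) for x in r])
for n,z in [("cup_tray",.02),("bottle_tray",.02),("cup_yellow",.05),("cup_red",.05),("holder",.011),("bottle_blue",.083)]: rect(p,n,z)
E
```

```text
7.0 [-0.108  0.569 -0.598  1.373  0.316  1.293 -0.713]
d_tool cm [-0.83  0.29 22.04] tcp [0.622 0.256 0.25 ] toolx [-0.004  1.     0.005] tooly [1.    0.004 0.   ] z [ 0.     0.005 -1.   ]
 rot tool [ 0.    -0.005  0.004]
 rot tool [ 0.008  0.    -3.137]
cup_yellow []
cup_red [(0.97, array([371., 235.]), array([0.698, 0.158])), (0.64, array([328., 316.]), array([0.636, 0.016]))]
bottle_blue [(0.93, array([324., 169.]), array([0.627, 0.256])), (0.74, array([353., 112.]), array([0.664, 0.332]))]
bottle_amber []
holder []
cup_tray []
bottle_tray [(0.57, array([325., 315.]), array([0.632, 0.017]))]
dish [(0.6, array([215.,  39.]), array([0.493, 0.418]))]
beaker [(0.76, array([112., 120.]), array([0.345, 0.322]))]
timer [(0.87, array([354., 115.]), array([0.665, 0.328]))]
bottle_tray 0.74 c [628.9  15.5] size [80.9 52.8] ang 0.3
cup_yellow 0.69 c [604.4 153.3] size [38.6 55.6] ang 0.3
bottle_blue 0.76 c [625.  265.3] size [35.4 41.7] ang 0.3
```

View pics/w2.png

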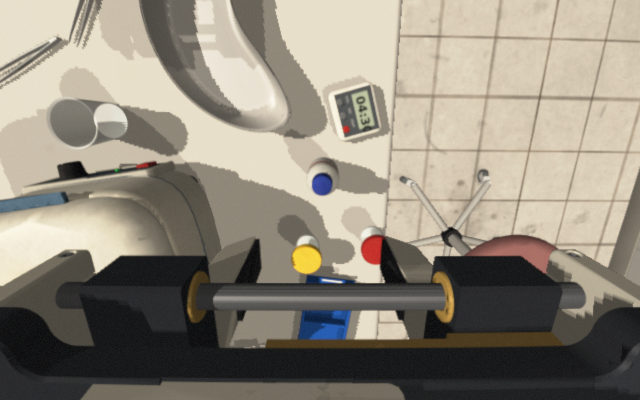

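The blue cap is at (322,184), directly ahead of the gripper, and both lids and the timer are clear of the fingers. I'll descend and grip.

Emit:
carry_out(claw=[7, 7, 7, 7, 7, 7, 7, 7, 7, 7, 3, 3, 3, 3, 3, 3, 3, 3], delta_pos=[[-0.5, 0.3, 0], [0, 0, 3], [0, 0, 3], [0, 0, 3], [0, 0, 3], [0, 0, 3], [0, 0, 3], [0, 0, 2.5], [0, 0, 1.5], [0, 0, 0], [0, 0, 0], [0, 0, 0], [0, 0, 0], [0, 0, 0], [0, 0, 0], [0, 0, 0], [0, 0, 0], [0, 0, 0]], angular=[[0, 0, 0], [0, 0, 0], [0, 0, 0], [0, 0, 0], [0, 0, 0], [0, 0, 0], [0, 0, 0], [0, 0, 0], [0, 0, 0], [0, 0, 0], [0, 0, 0], [0, 0, 0], [0, 0, 0], [0, 0, 0], [0, 0, 0], [0, 0, 0], [0, 0, 0], [0, 0, 0]], force=15)

```text
clock: 9.65
position: [0.6276, 0.243, 0.0293]
ee_rot: [2.221, 2.221, 0.001]
force: [-0.6, -0.4, 5.4]
width: 0.418
gripper_force: 15.0
```

Emit:
carry_out(claw=[3, 3, 3, 3, 3, 3], delta_pos=[[0, 0, -1], [0, 0, -3], [0, 0, -3], [0, 0, -3], [0, 0, -2], [0, 0, 0]], angular=[[0, 0, 0], [0, 0, 0], [0, 0, 0], [0, 0, 0], [0, 0, 0], [0, 0, 0]], force=15)

```text
clock: 10.25
position: [0.6289, 0.2438, 0.1525]
ee_rot: [2.22, 2.22, 0.008]
force: [0.8, 0.2, -2.4]
width: 0.416
gripper_force: 15.0
```

```bash
python3 - <<'E'
from h import *
np.set_printoptions(precision=3,suppress=True)
p=arm.get_image("wrist");save(p,"w3"); s=arm.observe(); z=s["position"][2]-.03; print(s["width"],s["gripper_force"],s["force"])
for uv in [x["centre"] for x in arm.place_of("bottle_blue",p)[:1]]: print(px(uv),onz(p,px(uv),z))
t=arm.trace("bottle_blue",p)
for x in t[:1]:
    hsv=cv2.cvtColor(p["frame"],cv2.COLOR_RGB2HSV); m=x["region"]&(cv2.inRange(hsv,(105,120,30),(130,255,255))>0)
    w=mask_world(p,m,z+.083);print(m.sum(),(w.min(0)+w.max(0))/2,np.ptp(w,axis=0))
plan((.633,.05,.14),0)
p=arm.get_image("side");save(p,"s3");rect(p,"bottle_tray",.02)
cv2.imwrite("pics/s3.png",np.hstack([cv2.resize(p["frame"][80:330,170:430,::-1],None,fx=1.5,fy=1.5),cv2.resize(cv2.imread("pics/w3.png"),(390,375))]))
E
```

```text
0.4195333539138227 14.982673619306297 [ 0.373  0.307 -0.927]
[321.79200000000003, 217.92] [0.63  0.254 0.12 ]
1650 [0.629 0.266] [0.022 0.016]
d_tool cm [-19.23   0.61   0.8 ] tcp [0.627 0.242 0.148] toolx [ 0.     1.    -0.001] tooly [ 1.    -0.    -0.001] z [-0.001 -0.001 -1.   ]
 rot tool [-0.001  0.001 -0.   ]
 rot tool [0.001 0.002 3.141]
bottle_tray 0.89 c [623.7  19.7] size [174.4  80.9] ang 81.0
```

View pics/s3.png

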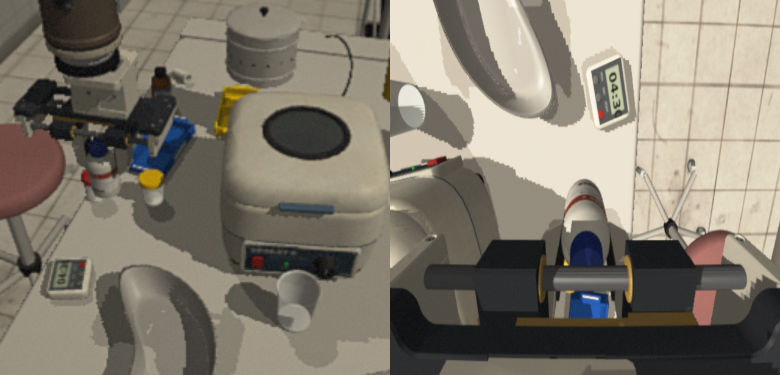

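The bottle is held upright, but its centre sits about 10 mm towards tool +x, so it is at the edge of the pads. I'll set it back down and regrip it centred.

Emit:
carry_out(claw=[3, 3, 3, 3, 3, 3, 7, 7, 7, 7, 7, 7, 3, 3, 3, 3, 3, 3, 3], delta_pos=[[0, 0, 3], [0, 0, 3], [0, 0, 3], [0, 0, 2], [0, 0, 1], [0, 0, 0], [0, 0, 0], [0, 0, 0], [0, 0, 0], [0, 0, 0], [0.9, 0, 0], [0, 0, 0], [0, 0, 0], [0, 0, 0], [0, 0, 0], [0, 0, 0], [0, 0, 0], [0, 0, 0], [0, 0, 0]], angular=[[0, 0, 0], [0, 0, 0], [0, 0, 0], [0, 0, 0], [0, 0, 0], [0, 0, 0], [0, 0, 0], [0, 0, 0], [0, 0, 0], [0, 0, 0], [0, 0, 0], [0, 0, 0], [0, 0, 0], [0, 0, 0], [0, 0, 0], [0, 0, 0], [0, 0, 0], [0, 0, 0], [0, 0, 0]], force=15)

```text
clock: 12.4
position: [0.6274, 0.2517, 0.0287]
ee_rot: [2.222, 2.221, -0.0]
force: [-0.1, 0.7, -0.4]
width: 0.421
gripper_force: 15.0
```

Emit:
carry_out(claw=[3, 3, 3, 3, 3, 3], delta_pos=[[0, 0, -1], [0, 0, -3], [0, 0, -3], [0, 0, -3], [0, 0, -2], [0, 0, 0]], angular=[[0, 0, 0], [0, 0, 0], [0, 0, 0], [0, 0, 0], [0, 0, 0], [0, 0, 0]], force=15)

```text
clock: 13.0
position: [0.629, 0.2531, 0.1531]
ee_rot: [2.22, 2.22, 0.009]
force: [0.6, 0.2, -0.2]
width: 0.422
gripper_force: 15.0
```

```bash
python3 - <<'E'
from h import *
np.set_printoptions(precision=3,suppress=True)
p=arm.get_image("wrist");save(p,"w4"); s=arm.observe(); z=s["position"][2]-.03; print(s["width"],s["gripper_force"],s["force"])
for uv in [x["centre"] for x in arm.place_of("bottle_blue",p)[:1]]: print(px(uv),onz(p,px(uv),z))
plan((.633,.05,.14),0)
for cam in ("side","scene"):
    p=arm.get_image(cam)
    for n in ("bottle_tray","cup_tray"):
        r=arm.place_of(n,p)[:1]
        for x in r: print(cam,n,onz(p,px(x["centre"]),0.0))
        rect(p,n,.02)
E
```

```text
0.4234941328103712 14.999926387681626 [-0.056  0.662 -1.468]
[321.79200000000003, 230.39999999999998] [0.63  0.254 0.121]
d_tool cm [-20.18   0.55   0.92] tcp [0.627 0.252 0.149] toolx [0. 1. 0.] tooly [ 1.    -0.     0.001] z [ 0.001  0.    -1.   ]
 rot tool [ 0.001 -0.    -0.   ]
 rot tool [-0.    -0.001  3.142]
side bottle_tray [0.635 0.024 0.   ]
bottle_tray 0.81 c [624.2  19.5] size [173.6  86.8] ang 83.8
side cup_tray [ 0.506 -0.108  0.   ]
cup_tray 0.95 c [ 536.2 -117.8] size [187.6  66. ] ang 79.8
scene bottle_tray [0.645 0.012 0.   ]
bottle_tray 0.71 c [636.8  15.1] size [ 70.7 165.6] ang 1.4
scene cup_tray [ 0.514 -0.119  0.   ]
cup_tray 0.65 c [ 508.1 -151.6] size [ 85.  104.8] ang 5.5
```

Emit:
carry_out(claw=[3, 3, 3, 3, 3, 3, 3, 3, 3, 3, 3], delta_pos=[[-1, 0.1, 0], [-2, 0.1, 0], [-3, 0.1, 0], [-3, 0.1, 0], [-3, 0.1, 0], [-3, 0.1, 0], [-2.6, 0.1, 0], [-1.5, 0.1, 0], [-1, 0, 0], [0, 0, 4], [0, 0, 0]], angular=[[0, 0, 0], [0, 0, 0], [0, 0, 0], [0, 0, 0], [0, 0, 0], [0, 0, 0], [0, 0, 0], [0, 0, 0], [0, 0, 0], [0, 0, 0], [0, 0, 0]], force=15)

```text
clock: 14.7
position: [0.6324, 0.0503, 0.1048]
ee_rot: [-2.218, -2.219, 0.008]
force: [-0.5, -0.7, -1.2]
width: 0.423
gripper_force: 15.0
```

```bash
python3 - <<'E'
from h import *
np.set_printoptions(precision=3,suppress=True)
print(arm.observe()["position"],arm.observe()["clock"])
p=arm.get_image("wrist");q=arm.get_image("side");r=arm.get_image("scene")
def cr(p,a): return cv2.resize(p["frame"][a[0]:a[1],a[2]:a[3],::-1],(390,390))
cv2.imwrite("pics/t5.png",np.hstack([cr(p,(120,320,220,420)),cr(q,(110,250,220,360))]))
for n,pp in (("w",p),("s",q),("c",r)):
  for x in arm.place_of("bottle_blue",pp)[:1]: print(n,x["conf"],px(x["centre"]),onz(pp,px(x["centre"]),.08))
E
```

```text
[0.632 0.05  0.105] 14.7
w 0.81 [321.728, 231.4] [0.633 0.054 0.08 ]
s 0.85 [268.672, 162.6] [0.637 0.047 0.08 ]
c 0.7 [308.288, 165.12] [0.634 0.048 0.08 ]
```

View pics/t5.png

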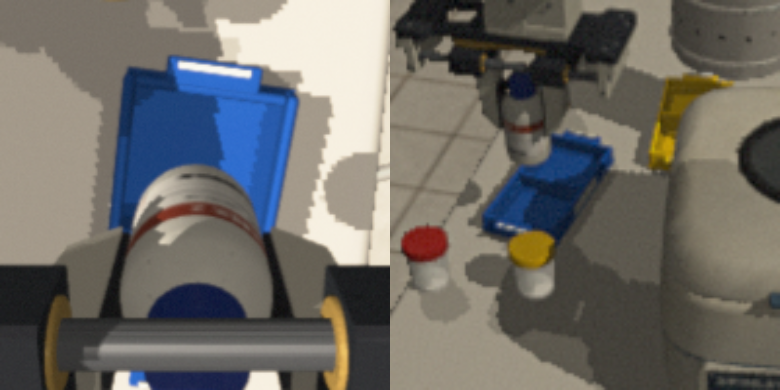

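The wrist crop shows the +y end of the blue tray cleanly, with its rim corners at about (285,155) and (372,169). I'll work out the tray pose from them.

```bash
python3 - <<'E'
from h import *
np.set_printoptions(precision=4,suppress=True)
p=arm.get_image("wrist")
f=lambda u,v:onz(p,(220+u*200/390,120+v*200/390),.02)[:2]
a,b,c=f(126,68),f(299,93),f(108,228); print(a,b,c)
m=(a+b)/2; d=b-a; print("width",np.linalg.norm(d)); d/=np.linalg.norm(d); n=np.array([-d[1],d[0]])
if n[1]>0:n=-n
print("dir x",d,"centre",m+n*.0725,"bay+",m+n*.0375,"bay-",m+n*.1075)
E
```

```text
[0.6069 0.0954] [0.6807 0.0849] [0.5962 0.0217]
width 0.07448292046674035
dir x [ 0.9899 -0.142 ] centre [0.6335 0.0184] bay+ [0.6385 0.053 ] bay- [ 0.6285 -0.0163]
```

Emit:
carry_out(claw=[3, 3, 3, 3, 3, 3, 3], delta_pos=[[0.1, 0.4, 1], [0, 0, 2], [0, 0, 2], [0, 0, 1], [0, 0, 0.5], [0, 0, 0.3], [0, 0, 0]], angular=[[0, 0, 0], [0, 0, 0], [0, 0, 0], [0, 0, 0], [0, 0, 0], [0, 0, 0], [0, 0, 0]], force=15)

```text
clock: 15.75
position: [0.6397, 0.0519, 0.041]
ee_rot: [2.221, 2.221, 0.001]
force: [0.0, 0.2, 0.6]
width: 0.424
gripper_force: 15.0
```

Emit:
carry_out(claw=[3, 3, 3, 3], delta_pos=[[0, 0, 0.3], [0, 0, 0.2], [0, 0, 0.1], [0, 0, 0]], angular=[[0, 0, 0], [0, 0, 0], [0, 0, 0], [0, 0, 0]])

```text
clock: 16.15
position: [0.6393, 0.0517, 0.0347]
ee_rot: [2.222, 2.221, -0.0]
force: [-0.2, 0.1, -1.3]
width: 0.424
gripper_force: 15.0
```

Emit:
carry_out(claw=[3, 7, 7, 7, 7, 7, 7, 7, 7, 7, 7, 7, 7], delta_pos=[[0, 0, 0.1], [0, 0, 0], [0, 0, 0], [0, 0, 0], [0, 0, -2], [0, 0, -4], [0, 0, -4], [0, 0, -4], [0, -1.2, 0], [3, -1.2, 0], [3, -1, 0], [1.3, 0, 0], [0, 0, 0]], angular=[[0, 0, 0], [0, 0, 0], [0, 0, 0], [0, 0, 0], [0, 0, 0], [0, 0, 0], [0, 0, 0], [0, 0, 0], [0, 0, 0], [0, 0, 0], [0, 0, 0], [0, 0, 0], [0, 0, 0]])

```text
clock: 17.45
position: [0.6051, 0.1274, 0.1741]
ee_rot: [-2.217, -2.225, -0.002]
force: [0.7, -0.2, -1.2]
width: 0.763
gripper_force: 0.0
```

```bash
python3 - <<'E'
from h import *
np.set_printoptions(precision=4,suppress=True)
s=arm.observe();print(s["position"],s["ee_rot"],s["clock"])
p=arm.get_image("wrist");q=arm.get_image("side")
def cr(p,a): return cv2.resize(p["frame"][a[0]:a[1],a[2]:a[3],::-1],(390,390))
cv2.imwrite("pics/t6.png",np.hstack([cr(p,(80,320,200,440)),cr(q,(110,250,220,360))]))
for n in ("cup_yellow","cup_red"):
  for x in arm.place_of(n,p)[:1]: print(n,x["conf"],px(x["centre"]),onz(p,px(x["centre"]),0))
  for x in arm.place_of(n,q)[:1]: print(n,x["conf"],px(x["centre"]),onz(q,px(x["centre"]),0))
for x in arm.place_of("bottle_blue",q)[:1]: print(x["conf"],onz(q,px(x["centre"]),0.005))
hsv=cv2.cvtColor(p["frame"],cv2.COLOR_RGB2HSV)
for lo,hi in [((18,140,110),(35,255,255)),((0,150,80),(6,255,255))]:
    m=cv2.inRange(hsv,lo,hi); m[340:]=0; m[:, :200]=0; m[:, 460:]=0
    if m.any(): w=mask_world(p,m,.05);print((w.min(0)+w.max(0))/2,np.ptp(w,axis=0))
E
```

```text
[0.6051 0.1274 0.1741] [-2.2171 -2.2252 -0.0019] 17.45
cup_yellow 0.69 [316.288, 165.92] [0.6007 0.1455 0.    ]
cup_yellow 0.65 [272.12800000000004, 216.52] [0.5988 0.156  0.    ]
cup_red 0.34 [318.016, 169.68] [0.6027 0.1413 0.    ]
cup_red 0.82 [232.70399999999998, 209.08] [0.7035 0.1538 0.    ]
0.83 [0.6383 0.0605 0.005 ]
[0.6035 0.1437] [0.0394 0.0403]
[0.6957 0.1583] [0.0405 0.0383]
```

View pics/t6.png

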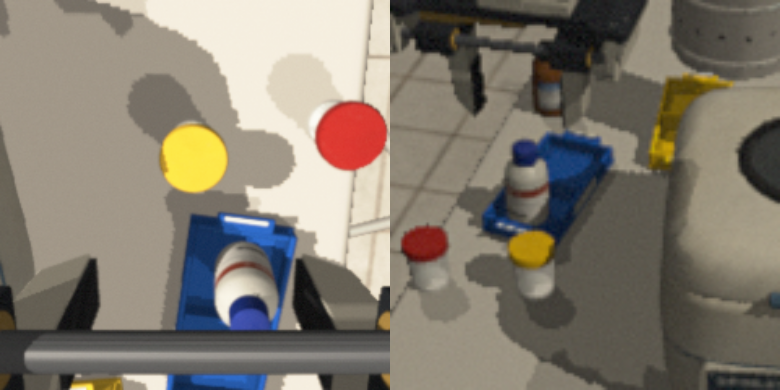

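The blue bottle stands in its bay and the yellow lid is clear. The clear cup is next.

Emit:
carry_out(claw=[7, 7, 7, 7, 7, 7, 7, 7, 3, 3, 3, 3, 3, 3, 3], delta_pos=[[1.7, -0.2, 0], [0, 0, 3], [0, 0, 3], [0, 0, 3], [0, 0, 3], [0, 0, 2], [0, 0, 1.1], [0, 0, 0], [0, 0, 0], [0, 0, 0], [0, 0, 0], [0, 0, 0], [0, 0, 0], [0, 0, 0], [0, 0, 0]], angular=[[0, 0, 0], [0, 0, 0], [0, 0, 0], [0, 0, 0], [0, 0, 0], [0, 0, 0], [0, 0, 0], [0, 0, 0], [0, 0, 0], [0, 0, 0], [0, 0, 0], [0, 0, 0], [0, 0, 0], [0, 0, 0], [0, 0, 0]], force=12)

```text
clock: 19.3
position: [0.6037, 0.142, 0.0233]
ee_rot: [2.221, 2.221, 0.001]
force: [-1.2, -0.1, 5.6]
width: 0.437
gripper_force: 12.0
```

Emit:
carry_out(claw=[3, 3, 3, 3, 3, 3, 3, 3, 3, 3, 3, 3, 3, 3, 3, 3, 3], delta_pos=[[0, 0, -1], [0, 0, -3], [0, 0, -4], [0, 0, -4], [0, 0, -4], [0, 0, -4], [-1, -0.4, 0], [-3, -1.1, 0], [-3, -1.2, 0], [-3, -1.2, 0], [-3, -1.2, 0], [-3, -1.2, 0], [-3, -1.2, 0], [-2.5, -0.8, 0], [-1.2, -0.5, 0], [-0.5, 0, 0], [0, 0, 0]], angular=[[0, 0, 0], [0, 0, 0], [0, 0, 0], [0, 0, 0], [0, 0, 0], [0, 0, 0], [0, 0, 0], [0, 0, 0], [0, 0, 0], [0, 0, 0], [0, 0, 0], [0, 0, 0], [0, 0, 0], [0, 0, 0], [0, 0, 0], [0, 0, 0], [0, 0, 0]], force=12)

```text
clock: 21.0
position: [0.5156, -0.09, 0.2227]
ee_rot: [-2.222, -2.221, -0.001]
force: [-0.1, 0.0, 0.1]
width: 0.435
gripper_force: 12.0
```

```bash
python3 - <<'E'
from h import *
np.set_printoptions(precision=4,suppress=True)
s=arm.observe();print(s["position"],s["ee_rot"],s["clock"],s["width"],s["joints"])
p=arm.get_image("wrist");q=arm.get_image("scene")
def cr(p,a): return cv2.resize(p["frame"][a[0]:a[1],a[2]:a[3],::-1],(390,390))
cv2.imwrite("pics/t7.png",np.hstack([cr(p,(80,320,200,440)),cr(q,(110,250,290,430))]))
print(onz(p,(292,140),.02))
E
```

```text
[ 0.5156 -0.09    0.2227] [-2.2217 -2.2211 -0.0006] 21.0 0.4350314906732633 [ 0.5449  0.3424 -0.6131  1.7866  0.2204  1.0814 -0.1456]
[ 0.4823 -0.0466  0.02  ]
```

View pics/t7.png

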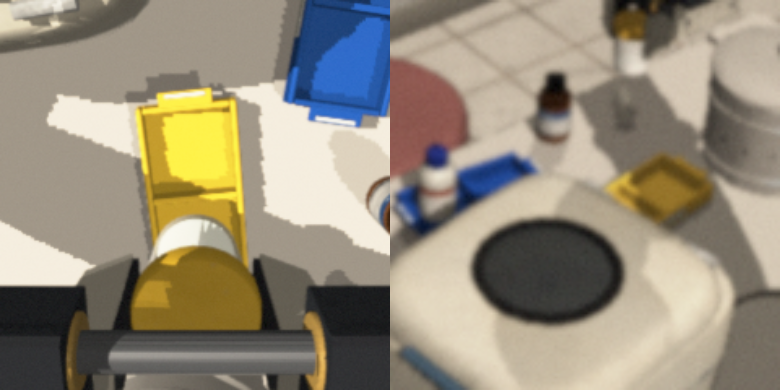

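The wrist crop shows the yellow tray's +y end, with rim corners at about (137,107) and (238,98) and the divider at row 193. I'll compute the bay centres.

```bash
python3 - <<'E'
from h import *
np.set_printoptions(precision=4,suppress=True)
p=arm.get_image("wrist")
f=lambda u,v:onz(p,(200+u*240/390,80+v*240/390),.02)[:2]
a,b,c,e=f(137,110),f(238,99),f(150,196),f(242,189); print(a,b,c,e)
m=(a+b)/2; d=b-a; print("width",np.linalg.norm(d)); d/=np.linalg.norm(d); n=np.array([-d[1],d[0]])
if n[1]>0:n=-n
print("dir x",d,"centre",m+n*.0725,"bay+",m+n*.0375,"bay-",m+n*.1075, "divider mid",(c+e)/2)
for x in arm.place_of("cup_yellow",p)[:1]: print(onz(p,px(x["centre"]),.2))
E
```

```text
[ 0.4731 -0.0543] [ 0.5468 -0.0461] [ 0.481  -0.1203] [ 0.5519 -0.1144]
width 0.0741447808549155
dir x [0.9939 0.1102] centre [ 0.518  -0.1222] bay+ [ 0.5141 -0.0875] bay- [ 0.5218 -0.157 ] divider mid [ 0.5164 -0.1174]
[ 0.5136 -0.0879  0.2   ]
```

Emit:
carry_out(claw=[3, 3, 3, 3, 3, 3, 3, 3, 3, 3, 3], delta_pos=[[-2, 0.2, 0], [-3, 0.2, 0], [-1.5, 0.1, 0], [0, 0, 2], [0, 0, 4], [0, 0, 4], [0, 0, 4], [0, 0, 3], [0, 0, 1.2], [0, 0, 0.5], [0, 0, 0]], angular=[[0, 0, 0], [0, 0, 0], [0, 0, 0], [0, 0, 0], [0, 0, 0], [0, 0, 0], [0, 0, 0], [0, 0, 0], [0, 0, 0], [0, 0, 0], [0, 0, 0]])

```text
clock: 22.3
position: [0.5209, -0.1549, 0.0362]
ee_rot: [2.221, 2.221, 0.001]
force: [0.8, 0.8, -0.3]
width: 0.44
gripper_force: 12.0
```

Emit:
carry_out(claw=[3, 3, 3, 3, 6.5, 6.5, 6.5, 6.5, 6.5, 6.5, 6.5, 6.5, 6.5], delta_pos=[[0, 0, 0.4], [0, 0, 0.2], [0, 0, 0.1], [0, 0, 0], [0, 0, 0], [0, 0, 0], [0, 0, 0], [0, 0, -1], [0, 0, -3], [0, 0, -4], [0, 0, -4], [0, 0, -3], [0, 0, 0]], angular=[[0, 0, 0], [0, 0, 0], [0, 0, 0], [0, 0, 0], [0, 0, 0], [0, 0, 0], [0, 0, 0], [0, 0, 0], [0, 0, 0], [0, 0, 0], [0, 0, 0], [0, 0, 0], [0, 0, 0]])

```text
clock: 23.6
position: [0.523, -0.1552, 0.1838]
ee_rot: [2.217, 2.217, 0.006]
force: [0.8, 0.1, 0.1]
width: 0.706
gripper_force: 0.0
```

Emit:
carry_out(claw=[7, 7, 7, 7, 7, 7, 7, 7, 7, 7, 7], delta_pos=[[2, 1, 0], [3.5, 2, 0], [3.5, 2, 0], [3.5, 2, 0], [3.5, 2, 0], [3.5, 2, 0], [3.5, 2, 0], [3.5, 2, 0], [3, 2, 0], [1.3, 0.4, 0], [0, 0, 0]], angular=[[0, 0, 0], [0, 0, 0], [0, 0, 0], [0, 0, 0], [0, 0, 0], [0, 0, 0], [0, 0, 0], [0, 0, 0], [0, 0, 0], [0, 0, 0], [0, 0, 0]])

```text
clock: 24.7
position: [0.6937, 0.1557, 0.1781]
ee_rot: [-2.216, -2.224, -0.0]
force: [-0.1, -0.5, 0.4]
width: 0.76
gripper_force: 0.0
```

```bash
python3 - <<'E'
from h import *
np.set_printoptions(precision=4,suppress=True)
s=arm.observe();print(s["position"],s["ee_rot"],s["clock"],s["joints"])
p=arm.get_image("wrist");q=arm.get_image("scene");r=arm.get_image("side")
def cr(p,a): return cv2.resize(p["frame"][a[0]:a[1],a[2]:a[3],::-1],(260,390 if 0 else 260))
cv2.imwrite("pics/t8.png",np.hstack([cr(p,(80,320,200,440)),cr(q,(110,250,290,430)),cr(r,(110,250,220,360))]))
for n in ("cup_yellow","cup_red"):
  for pp in (p,q,r):
    for x in arm.place_of(n,pp)[:1]: print(n,x["conf"],onz(pp,px(x["centre"]),0.005 if n=="cup_yellow" else 0))
hsv=cv2.cvtColor(p["frame"],cv2.COLOR_RGB2HSV)
m=cv2.inRange(hsv,(0,150,80),(6,255,255)); m[340:]=0; m[:, :200]=0; m[:, 460:]=0
if m.any(): w=mask_world(p,m,.05);print((w.min(0)+w.max(0))/2,np.ptp(w,axis=0))
E
```

```text
[0.6937 0.1557 0.1781] [-2.2162 -2.224  -0.0001] 24.7 [ 0.0171  0.6777 -0.5487  1.3561  0.3556  1.2064 -0.5556]
cup_yellow 0.72 [ 0.5198 -0.162   0.005 ]
cup_yellow 0.56 [ 0.515  -0.1462  0.005 ]
cup_red 0.91 [0.6921 0.1557 0.    ]
cup_red 0.62 [0.6855 0.1633 0.    ]
cup_red 0.57 [0.7033 0.1406 0.    ]
[0.6968 0.1586] [0.0385 0.0388]
```

View pics/t8.png

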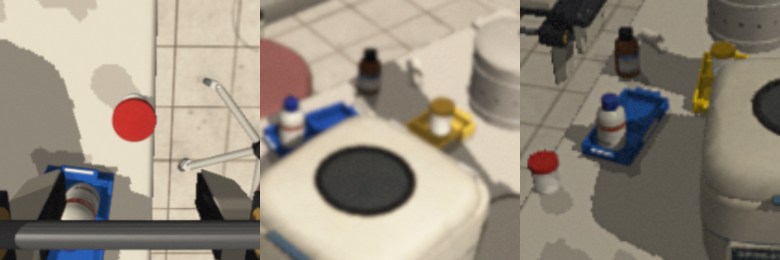

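The yellow cup stands in the far bay of its tray. The red cup is right ahead.

Emit:
carry_out(claw=[7, 7, 7, 7, 7, 7, 7, 7, 3, 3, 3, 3, 3, 3, 3], delta_pos=[[0.2, 0.2, 0], [0, 0, 3], [0, 0, 3], [0, 0, 3], [0, 0, 3], [0, 0, 2.2], [0, 0, 1.2], [0, 0, 0], [0, 0, 0], [0, 0, 0], [0, 0, 0], [0, 0, 0], [0, 0, 0], [0, 0, 0], [0, 0, 0]], angular=[[0, 0, 0], [0, 0, 0], [0, 0, 0], [0, 0, 0], [0, 0, 0], [0, 0, 0], [0, 0, 0], [0, 0, 0], [0, 0, 0], [0, 0, 0], [0, 0, 0], [0, 0, 0], [0, 0, 0], [0, 0, 0], [0, 0, 0]], force=12)

```text
clock: 26.65
position: [0.6968, 0.1549, 0.0255]
ee_rot: [2.221, 2.221, 0.001]
force: [-1.5, -1.7, 5.4]
width: 0.43
gripper_force: 12.0
```

Emit:
carry_out(claw=[3, 3, 3, 3, 3, 3, 3, 3, 3, 3, 3, 3, 3, 3, 3, 3], delta_pos=[[0, 0, -1], [0, 0, -3], [0, 0, -4], [0, 0, -4], [0, 0, -4], [0, 0, -1], [-1, -1, 0], [-3, -2.3, 0], [-3, -2.3, 0], [-3, -2.3, 0], [-3, -2.3, 0], [-3, -2.3, 0], [-3.2, -2.3, 0], [-3.2, -2.3, 0], [-2, -1.2, 0], [0, 0, 0]], angular=[[0, 0, 0], [0, 0, 0], [0, 0, 0], [0, 0, 0], [0, 0, 0], [0, 0, 0], [0, 0, 0], [0, 0, 0], [0, 0, 0], [0, 0, 0], [0, 0, 0], [0, 0, 0], [0, 0, 0], [0, 0, 0], [0, 0, 0], [0, 0, 0]], force=12)

```text
clock: 28.25
position: [0.511, -0.0932, 0.1944]
ee_rot: [2.227, 2.215, -0.005]
force: [-0.2, 0.1, 0.1]
width: 0.431
gripper_force: 12.0
```

Emit:
carry_out(claw=[3, 3, 3, 3, 3, 3, 3, 3, 3], delta_pos=[[0.4, 0.3, 0], [0, 0, 3], [0, 0, 3], [0, 0, 3], [0, 0, 3], [0, 0, 2.2], [0, 0, 1], [0, 0, 0.5], [0, 0, 0]], angular=[[0, 0, 0], [0, 0, 0], [0, 0, 0], [0, 0, 0], [0, 0, 0], [0, 0, 0], [0, 0, 0], [0, 0, 0], [0, 0, 0]])

```text
clock: 29.15
position: [0.5168, -0.0844, 0.0378]
ee_rot: [-2.22, -2.222, -0.001]
force: [-0.5, 0.1, -0.8]
width: 0.431
gripper_force: 12.0
```

Emit:
carry_out(claw=[3, 3, 3, 3, 6.5, 6.5, 6.5, 6.5, 6.5, 6.5, 6.5, 6.5, 7, 7, 7, 7, 7], delta_pos=[[-0.4, -0.2, 0.3], [0, 0, 0.3], [0, 0, 0.15], [0, 0, 0], [0, 0, 0], [0, 0, 0], [0, 0, 0], [0, 0, -1], [0, 0, -3], [0, 0, -4], [0, 0, -4], [0, 0, -3], [-0.8, 3.5, 0], [-0.8, 3.5, 0], [-0.8, 3.5, 0], [-0.8, 3.5, 0], [0, 1.7, 0]], angular=[[0, 0, 0], [0, 0, 0], [0, 0, 0], [0, 0, 0], [0, 0, 0], [0, 0, 0], [0, 0, 0], [0, 0, 0], [0, 0, 0], [0, 0, 0], [0, 0, 0], [0, 0, 0], [0, 0, 0], [0, 0, 0], [0, 0, 0], [0, 0, 0], [0, 0, 0]])

```text
clock: 30.85
position: [0.6735, -0.1227, 0.1805]
ee_rot: [2.223, 2.219, 0.001]
force: [0.2, -0.2, 0.2]
width: 0.759
gripper_force: 0.0
```

```bash
python3 - <<'E'
from h import *
np.set_printoptions(precision=4,suppress=True)
s=arm.observe();print(s["position"],s["ee_rot"],s["clock"],s["joints"])
p=arm.get_image("wrist");q=arm.get_image("scene");r=arm.get_image("side")
def cr(p,a): return cv2.resize(p["frame"][a[0]:a[1],a[2]:a[3],::-1],(260,260))
cv2.imwrite("pics/t9.png",np.hstack([cr(p,(80,320,200,440)),cr(q,(110,250,290,430)),cr(r,(90,230,220,360))]))
for n,z in (("cup_yellow",.005),("cup_red",.005),("bottle_amber",0)):
  for k,pp in (("w",p),("c",q),("s",r)):
    for x in arm.place_of(n,pp)[:1]: print(n,k,x["conf"],onz(pp,px(x["centre"]),z))
E
```

```text
[ 0.6735 -0.1227  0.1805] [2.2228 2.2191 0.0009] 30.85 [ 0.4254  0.6293 -0.5379  1.4339  0.334   1.1689 -0.1603]
cup_yellow w 0.73 [ 0.5171 -0.1537  0.005 ]
cup_yellow c 0.49 [ 0.5101 -0.1588  0.005 ]
cup_yellow s 0.52 [ 0.5231 -0.1375  0.005 ]
cup_red w 0.92 [ 0.5119 -0.0884  0.005 ]
cup_red c 0.61 [ 0.5176 -0.0867  0.005 ]
cup_red s 0.5 [ 0.5168 -0.112   0.005 ]
bottle_amber w 0.79 [ 0.6749 -0.13    0.    ]
bottle_amber c 0.68 [ 0.6633 -0.1332 -0.    ]
bottle_amber s 0.61 [ 0.6723 -0.138   0.    ]
```

View pics/t9.png

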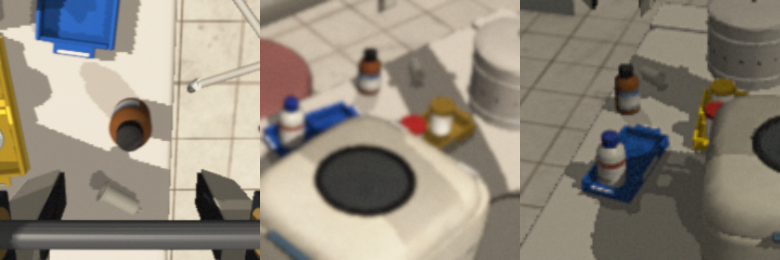

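Both cups are in their bays. The amber bottle is ahead of the fingers and the holder lies behind it. I'll grasp the amber bottle.

Emit:
carry_out(claw=[7, 7, 7, 7, 7, 7, 7, 7, 3, 3, 3, 3, 3, 3, 3, 3], delta_pos=[[-0.7, 0.1, 0], [0, 0, 3], [0, 0, 3], [0, 0, 3], [0, 0, 3], [0, 0, 2], [0, 0, 1], [0, 0, 0], [0, 0, 0], [0, 0, 0], [0, 0, 0], [0, 0, 0], [0, 0, 0], [0, 0, 0], [0, 0, 0], [0, 0, 0]], angular=[[0, 0, 0], [0, 0, 0], [0, 0, 0], [0, 0, 0], [0, 0, 0], [0, 0, 0], [0, 0, 0], [0, 0, 0], [0, 0, 0], [0, 0, 0], [0, 0, 0], [0, 0, 0], [0, 0, 0], [0, 0, 0], [0, 0, 0], [0, 0, 0]], force=15)

```text
clock: 33.05
position: [0.6727, -0.1282, 0.0308]
ee_rot: [2.221, 2.221, 0.001]
force: [-1.1, -0.5, 6.2]
width: 0.417
gripper_force: 15.0
```

Emit:
carry_out(claw=[3, 3, 3, 3, 3, 3], delta_pos=[[0, 0, -1], [0, 0, -3], [0, 0, -3], [0, 0, -3], [0, 0, -2], [0, 0, 0]], angular=[[0, 0, 0], [0, 0, 0], [0, 0, 0], [0, 0, 0], [0, 0, 0], [0, 0, 0]], force=15)

```text
clock: 33.65
position: [0.6741, -0.1281, 0.1541]
ee_rot: [2.219, 2.218, 0.005]
force: [-0.1, -0.3, -0.9]
width: 0.416
gripper_force: 14.9
```

```bash
python3 - <<'E'
from h import *
np.set_printoptions(precision=4,suppress=True)
p=arm.get_image("wrist"); s=arm.observe(); z=s["position"][2]-.03; print(s["width"],s["gripper_force"],s["position"])
for x in arm.place_of("bottle_amber",p)[:2]: print(x["conf"],px(x["centre"]),onz(p,px(x["centre"]),z))
plan((.6285,-.0163,s["position"][2]),0)
E
```

```text
0.41865014855623844 14.896605274407193 [ 0.6731 -0.1282  0.1519]
0.59 [161.28, 147.67999999999998] [ 0.5743 -0.0705  0.1219]
0.58 [322.30400000000003, 231.8] [ 0.6757 -0.1279  0.1219]
d_tool cm [11.2  -4.37 -0.16] tcp [ 0.6722 -0.1283  0.1503] toolx [ 0.  1. -0.] tooly [ 1. -0.  0.] z [ 0. -0. -1.]
 rot tool [ 0.  0. -0.]
 rot tool [ 0.    -0.     3.141]
```

Emit:
carry_out(claw=[3, 3, 3, 3, 3, 3, 3, 3, 3, 3, 3, 3], delta_pos=[[1, -0.4, 0], [3, -1, 0], [3, -1.2, 0], [3, -1.2, 0], [1.2, -0.6, 0], [0, 0, 0], [0, 0, 3], [0, 0, 3], [0, 0, 3], [0, 0, 1.3], [0, 0, 0.5], [0, 0, 0]], angular=[[0, 0, 0], [0, 0, 0], [0, 0, 0], [0, 0, 0], [0, 0, 0], [0, 0, 0], [0, 0, 0], [0, 0, 0], [0, 0, 0], [0, 0, 0], [0, 0, 0], [0, 0, 0]])

```text
clock: 34.95
position: [0.6286, -0.0169, 0.0421]
ee_rot: [-2.222, -2.22, 0.001]
force: [0.2, 0.3, -0.3]
width: 0.418
gripper_force: 14.9
```

Emit:
carry_out(claw=[3, 3, 3, 3, 6.5, 6.5, 6.5, 6.5, 6.5, 6.5, 6.5, 6.5, 7, 7, 7, 7, 7, 7], delta_pos=[[0, 0, 0.4], [0, 0, 0.2], [0, 0, 0.1], [0, 0, 0], [0, 0, 0], [0, 0, 0], [0, 0, 0], [0, 0, -1], [0, 0, -3], [0, 0, -4], [0, 0, -4], [0, 0, -2], [-3, 0.6, 0], [-4, 0.7, 0], [-4, 0.7, 0], [-4, 0.7, 0], [-3, 0.5, 0], [0, 0, 0]], angular=[[0, 0, 0], [0, 0, 0], [0, 0, 0], [0, 0, 0], [0, 0, 0], [0, 0, 0], [0, 0, 0], [0, 0, 0], [0, 0, 0], [0, 0, 0], [0, 0, 0], [0, 0, 0], [0, 0, 0], [0, 0, 0], [0, 0, 0], [0, 0, 0], [0, 0, 0], [0, 0, 0]])

```text
clock: 36.75
position: [0.6599, -0.2033, 0.1752]
ee_rot: [2.228, 2.211, -0.004]
force: [0.6, -0.5, -0.3]
width: 0.763
gripper_force: 0.0
```

```bash
python3 - <<'E'
from h import *
np.set_printoptions(precision=4,suppress=True)
s=arm.observe();print(s["position"],s["ee_rot"],s["clock"],s["joints"])
p=arm.get_image("wrist");q=arm.get_image("scene");r=arm.get_image("side")
def cr(p,a): return cv2.resize(p["frame"][a[0]:a[1],a[2]:a[3],::-1],(260,260))
cv2.imwrite("pics/t10.png",np.hstack([cr(p,(80,320,200,440)),cr(q,(110,250,290,430)),cr(r,(90,230,220,360))]))
for n,z in (("bottle_amber",.005),("bottle_blue",.005),("holder",0)):
  for k,pp in (("w",p),("c",q),("s",r)):
    for x in arm.place_of(n,pp)[:1]: print(n,k,x["conf"],px(x["centre"]),onz(pp,px(x["centre"]),z))
for z in (0.005,.011,.02): rect(p,"holder",z)
E
```

```text
[ 0.6599 -0.2033  0.1752] [ 2.2285  2.2113 -0.0039] 36.75 [ 0.5332  0.6411 -0.5263  1.4232  0.3364  1.1666 -0.047 ]
bottle_amber w 0.75 [174.016, 73.08] [ 0.5124 -0.0885  0.005 ]
bottle_amber c 0.55 [328.384, 176.92000000000002] [ 0.6285 -0.0207  0.005 ]
bottle_blue c 0.84 [308.224, 183.8] [0.6388 0.046  0.005 ]
bottle_blue s 0.9 [270.91200000000003, 187.79999999999998] [0.6338 0.058  0.005 ]
holder w 0.66 [324.67199999999997, 202.68] [ 0.6649 -0.2294  0.    ]
holder c 0.65 [372.60800000000006, 149.92000000000002] [ 0.6557 -0.2213  0.    ]
holder s 0.71 [280.192, 170.92000000000002] [ 0.6336 -0.0239  0.    ]
holder 0.67 c [ 661.2 -229. ] size [24.8 53.5] ang 56.2
holder 0.67 c [ 661.2 -227. ] size [24.3 52.5] ang 56.2
holder 0.67 c [ 661.1 -224. ] size [23.6 51.1] ang 56.2
```

View pics/t10.png

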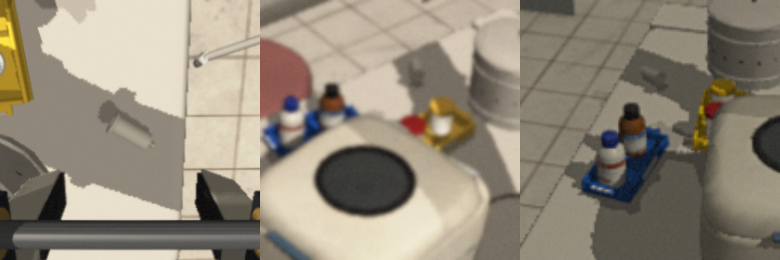

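The amber bottle stands in its bay. The holder lies at crop (128,125) with its flange end towards the upper left and its axis at about -34° in world. I'll close across it, turned about 66° and offset towards its far end, to stay clear of the pot.

Emit:
carry_out(claw=[5.5, 5.5, 5.5, 5.5, 5.5, 5.5, 5.5, 5.5, 5.5, 5.5, 5.5], delta_pos=[[-1.4, 0.4, 0], [-1.4, 0.3, 0], [0, 0, 1], [0, 0, 1], [0, 0, 1], [0, 0, 1], [0, 0, 0], [0, 0, 0], [0, 0, 0], [0, 0, 0], [0, 0, 0]], angular=[[0, 0, 0], [0, 0, 0], [0, 0, -0.144], [0, 0, -0.144], [0, 0, -0.144], [0, 0, -0.144], [0, 0, -0.144], [0, 0, -0.144], [0, 0, -0.144], [0, 0, -0.144], [0, 0, 0]])

```text
clock: 38.6
position: [0.6672, -0.2265, 0.1346]
ee_rot: [-0.653, -3.073, 0.0]
force: [-0.3, -0.1, -0.0]
width: 0.595
gripper_force: 0.0
```

```bash
python3 - <<'E'
from h import *
np.set_printoptions(precision=4,suppress=True)
plan((.667,-.2315,.008),np.radians(66))
p=arm.get_image("wrist")
for x in arm.place_of("holder",p)[:1]: print(x["conf"],px(x["centre"]),onz(p,px(x["centre"]),0))
for z in (0.005,.011): rect(p,"holder",z)
q=arm.get_image("side")
def cr(p,a): return cv2.resize(p["frame"][a[0]:a[1],a[2]:a[3],::-1],(390,390))
cv2.imwrite("pics/t11.png",np.hstack([cr(p,(80,320,200,440)),cr(q,(60,220,220,380))]))
E
```

```text
d_tool cm [-0.19 -0.46 12.66] tcp [ 0.6672 -0.2265  0.1346] toolx [-0.914  0.407  0.   ] tooly [ 0.407  0.914 -0.   ] z [-0. -0. -1.]
 rot tool [-0. -0.  0.]
 rot tool [ 0.001 -0.    -3.142]
0.77 [321.92, 187.52] [ 0.6648 -0.223   0.    ]
holder 0.65 c [ 662.7 -224.7] size [24.5 54.2] ang 61.1
holder 0.65 c [ 661.3 -224. ] size [23.9 53. ] ang 61.1
```

View pics/t11.png

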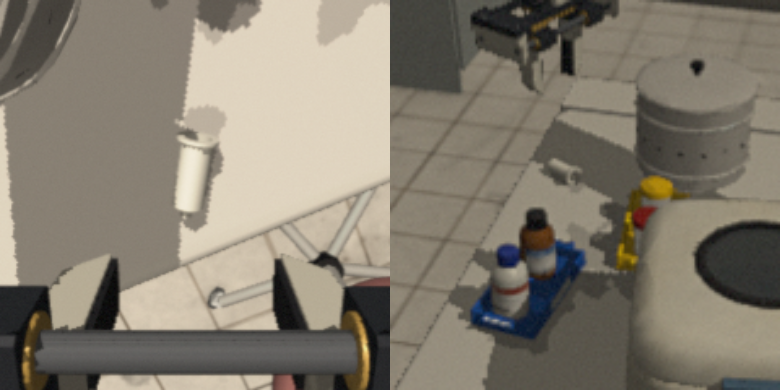

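The holder lies along tool x with the flange away from the grasp, centred between the fingers. I'll descend and grip.

Emit:
carry_out(claw=[5.5, 5.5, 5.5, 5.5, 5.5, 5.5, 5.5, 1, 1, 1, 1, 1, 1, 1, 1], delta_pos=[[0, 0, 3], [0, 0, 3], [0, 0, 3], [0, 0, 2], [0, 0, 1], [0, 0, 0.6], [0, 0, 0], [0, 0, 0], [0, 0, 0], [0, 0, 0], [0, 0, 0], [0, 0, 0], [0, 0, 0], [0, 0, 0], [0, 0, 0]], angular=[[0, 0, 0], [0, 0, 0], [0, 0, 0], [0, 0, 0], [0, 0, 0], [0, 0, 0], [0, 0, 0], [0, 0, 0], [0, 0, 0], [0, 0, 0], [0, 0, 0], [0, 0, 0], [0, 0, 0], [0, 0, 0], [0, 0, 0]], force=12)

```text
clock: 40.35
position: [0.6674, -0.2243, 0.0094]
ee_rot: [0.653, 3.073, -0.0]
force: [-0.6, -0.7, 2.3]
width: 0.204
gripper_force: 12.0
```

Emit:
carry_out(claw=[1, 1, 1, 1, 1, 1, 1, 1], delta_pos=[[0, 0, -1], [0, 0, -4], [0, 0, -4], [0, 0, -4], [0, 0, -4], [0, 0, -4], [0, 0, -3], [0, 0, 0]], angular=[[0, 0, 0], [0, 0, 0], [0, 0, 0], [0, 0, 0], [0, 0, 0], [0, 0, 0], [0, 0, 0], [0, 0, 0]])

```text
clock: 41.15
position: [0.6694, -0.2235, 0.2554]
ee_rot: [0.651, 3.065, 0.001]
force: [0.9, 0.1, -0.2]
width: 0.206
gripper_force: 12.0
```

```bash
python3 - <<'E'
from h import *
np.set_printoptions(precision=4,suppress=True)
print(arm.observe()["joints"])
p=arm.get_image("side");rect(p,"dish",.042)
for n in ("dish","bottle_blue","bottle_amber"):
  for x in arm.place_of(n,p)[:1]: print(n,x["conf"],px(x["centre"]),onz(p,px(x["centre"]),0.005))
plan((.49,.42,.22),np.radians(110))
E
```

```text
[ 0.6854  0.6761 -0.8169  1.2635  0.4834  1.3898  1.0542]
dish 0.64 c [492.  419.4] size [119.7 255.3] ang 20.1
dish 0.83 [282.368, 319.88] [0.4914 0.4218 0.005 ]
bottle_blue 0.72 [269.88800000000003, 187.79999999999998] [0.6364 0.0587 0.005 ]
bottle_amber 0.86 [278.52799999999996, 170.2] [ 0.6369 -0.0199  0.005 ]
d_tool cm [42.32 51.69  2.84] tcp [ 0.6666 -0.2243  0.2478] toolx [-0.914  0.407  0.002] tooly [ 0.407  0.914 -0.001] z [-0.002  0.    -1.   ]
 rot tool [ 0.    -0.002 -0.768]
 rot tool [-0.003 -0.     2.374]
```

Emit:
carry_out(claw=[1, 1, 1, 1, 1, 1, 1, 1, 1, 1, 1, 1, 1, 1, 1, 1, 1, 1], delta_pos=[[1.2, 1.5, 0], [2.5, 3, 0], [2.6, 3.2, 0], [2.6, 3.2, 0], [2.6, 3.2, 0], [2.6, 3.2, 0], [2.6, 3.2, 0], [2.6, 3.2, 0], [2.6, 3.2, 0], [2.6, 3.2, 0], [2.6, 3.2, 0], [2.6, 3.2, 0], [2.6, 3.2, 0], [2.6, 3.2, 0], [2.6, 3.2, 0], [2.6, 3.2, 0], [2.3, 2.2, 0], [0, 0, 0]], angular=[[0, 0, 0], [0, 0, 0], [0, 0, 0], [0, 0, 0], [0, 0, 0], [0, 0, 0], [0, 0, 0], [0, 0, 0], [0, 0, 0], [0, 0, 0], [0, 0, 0], [0, 0, 0], [0, 0, 0], [0, 0, 0], [0, 0, 0], [0, 0, 0], [0, 0, 0], [0, 0, 0]])

```text
clock: 43.2
position: [0.485, 0.4235, 0.2482]
ee_rot: [-0.641, -3.072, -0.002]
force: [-0.4, 0.4, -0.2]
width: 0.203
gripper_force: 12.0
```

Emit:
carry_out(claw=[1, 1, 1, 1, 1, 1, 1], delta_pos=[[0, 0, 0], [0, 0, 0], [0, 0, 0], [0, 0, 0], [0, 0, 0], [0, 0, 0], [0, 0, 0]], angular=[[0, 0, -0.128], [0, 0, -0.128], [0, 0, -0.128], [0, 0, -0.128], [0, 0, -0.128], [0, 0, -0.128], [0, 0, 0]])

```text
clock: 43.9
position: [0.4897, 0.4176, 0.2479]
ee_rot: [0.548, -3.092, 0.002]
force: [0.1, -0.2, -1.0]
width: 0.208
gripper_force: 12.0
```

```bash
python3 - <<'E'
from h import *
np.set_printoptions(precision=4,suppress=True)
print(arm.observe()["joints"])
plan((.489,.419,.018),np.radians(110))
p=arm.get_image("wrist");q=arm.get_image("side")
cv2.imwrite("pics/t12.png",np.hstack([cv2.resize(x["frame"],(400,250))[:,:,::-1] for x in (p,q)]))
E
```

```text
[-0.1827  0.6638 -1.0475  1.4329  0.5744  1.3746  0.6734]
d_tool cm [-0.03  0.17 22.99] tcp [0.4897 0.4176 0.2479] toolx [-0.939 -0.343  0.002] tooly [-0.343  0.939 -0.001] z [-0.002 -0.001 -1.   ]
 rot tool [-0.001 -0.002  0.002]
 rot tool [ 0.003 -0.001 -3.14 ]
```

View pics/t12.png

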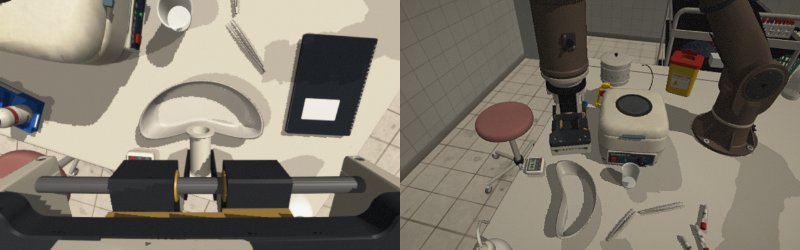

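The holder is held securely over the dish, with the concave side towards the timer as assumed. I'll lower it in.

Emit:
carry_out(claw=[1, 1, 1, 1, 1, 1, 1, 1, 1, 1, 1], delta_pos=[[0, 0, 2], [0, 0, 4], [0, 0, 4], [0, 0, 4], [0, 0, 3], [0, 0, 2.5], [0, 0, 1.5], [0, 0, 0.8], [0, 0, 0.6], [0, 0, 0.3], [0, 0, 0]], angular=[[0, 0, 0], [0, 0, 0], [0, 0, 0], [0, 0, 0], [0, 0, 0], [0, 0, 0], [0, 0, 0], [0, 0, 0], [0, 0, 0], [0, 0, 0], [0, 0, 0]])

```text
clock: 45.1
position: [0.4897, 0.419, 0.0227]
ee_rot: [-0.545, 3.093, 0.001]
force: [-0.1, -0.1, -0.5]
width: 0.21
gripper_force: 12.0
```

Emit:
carry_out(claw=[1, 1, 3.5, 3.5, 3.5, 3.5, 3.5, 3.5, 3.5, 3.5, 3.5, 3.5, 3.5], delta_pos=[[0, 0, 0.4], [0, 0, 0], [0, 0, 0], [0, 0, 0], [0, 0, 0], [0, 0, -1], [0, 0, -3], [0, 0, -4], [0, 0, -4], [0, 0, -4], [0, 0, -4], [0, 0, -2], [0, 0, 0]], angular=[[0, 0, 0], [0, 0, 0], [0, 0, 0], [0, 0, 0], [0, 0, 0], [0, 0, 0], [0, 0, 0], [0, 0, 0], [0, 0, 0], [0, 0, 0], [0, 0, 0], [0, 0, 0], [0, 0, 0]])

```text
clock: 46.4
position: [0.4897, 0.4205, 0.2428]
ee_rot: [-0.545, 3.089, 0.006]
force: [-0.6, 0.5, -0.8]
width: 0.384
gripper_force: 0.0
```

```bash
python3 - <<'E'
from h import *
np.set_printoptions(precision=4,suppress=True)
p=arm.get_image("wrist");q=arm.get_image("side");r=arm.get_image("scene")
for n,z in (("holder",.007),("beaker",0),("timer",0),("bottle_amber",.005),("bottle_blue",.005)):
  for k,pp in (("w",p),("s",q),("c",r)):
    for x in arm.place_of(n,pp)[:1]: print(n,k,x["conf"],px(x["centre"]),onz(pp,px(x["centre"]),z)[:2])
f=lambda x,a:cv2.resize(x["frame"][a[0]:a[1],a[2]:a[3],::-1],(390,300))
cv2.imwrite("pics/t13.png",np.vstack([np.hstack([f(p,(50,350,125,515)),f(q,(90,290,150,410))]),np.hstack([f(r,(100,340,150,462)),f(r,(120,220,260,390))])]))
E
```

```text
holder w 0.66 [321.408, 167.12] [0.4863 0.4224]
holder s 0.62 [284.096, 315.88] [0.4902 0.4141]
holder c 0.58 [218.49599999999998, 279.4] [0.4818 0.4212]
beaker s 0.75 [368.57599999999996, 289.88] [0.3398 0.3139]
timer s 0.56 [219.20000000000002, 267.6] [0.6612 0.3315]
timer c 0.87 [216.128, 218.8] [0.6755 0.3307]
bottle_amber s 0.23 [282.88, 321.0] [0.4898 0.4238]
bottle_amber c 0.75 [329.91999999999996, 178.48] [ 0.62   -0.0201]
bottle_blue w 0.7 [33.6, 175.48] [0.6316 0.0565]
bottle_blue c 0.54 [308.672, 184.68] [0.6349 0.0472]
```

View pics/t13.png

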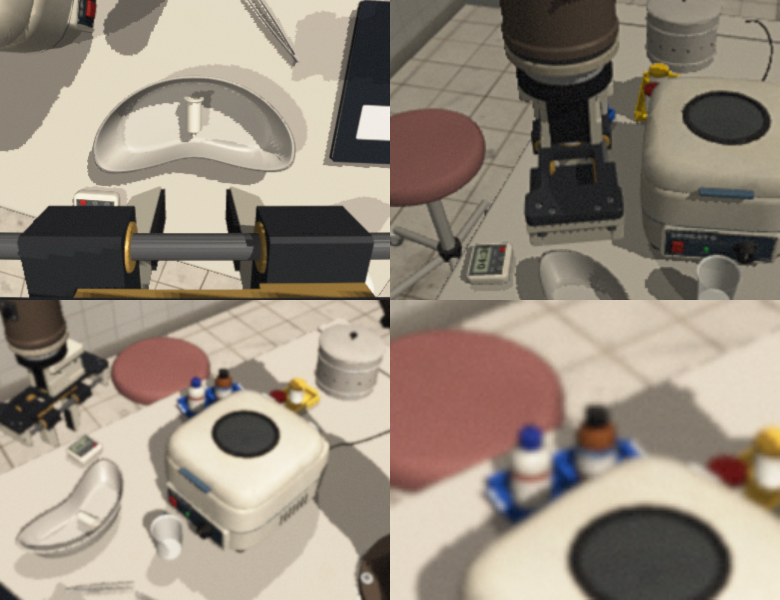

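The holder lies in the dish, both bottles and both cups stand in their bays, and the beaker and timer have not moved. The arm is clear of everything, so I'm handing in.

```bash
python3 -c "
from cell import arm
print(arm.sign_off())"
```

```text
the job is handed in; nothing more can be done
None
```

The job is handed in: in the last pictures both cups stood in the yellow tray, both bottles in the blue tray and the holder lay in the kidney dish, with the beaker and timer where they were. The hand-in call returned no verdict.

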